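# Pin the drilling template and set the straightedge for a gate striker plate

### The job

Seat the yellow drilling template on the two dowel pins of the sloping stand, fully down flat on the steel gate striker plate with its red dot beside the stand's red dot. Then lay the aluminium straightedge flat on the striker plate, flush along the template's whole upper long edge and roughly centred on it, ready for scribing the cut line, and let go. Leave the brush, lug nut and extinguisher where they are.

Things in the scene. Friction and masses are not known exactly. Their poses are not given: they have to be found in the camera images.
- jig_face: Bare steel striker plate, 170 (x) x 240 (y) mm, fixed on a blue sloping stand (face 200 x 260 mm). Origin: centre of its upper surface, 82 mm above the tray. z: out of the surface, 28 deg (0.49 rad) from vertical, leaning to the stand's front, roughly towards the robot; x: up the slope; y: level. Red dot, 18 mm, in its corner at x -66, y -108 mm. Nothing moves.
- pin_small (a point): Foot of the small brass dowel pin, on the striker plate's surface at x -30, y +80 mm of jig_face. The pin stands square to the surface, 12 mm diameter, 15 mm high; the top 6 mm taper to 6 mm diameter.
- pin_big (a point): Foot of the big brass dowel pin, at x -30, y -80 mm of jig_face. 16 mm diameter, 15 mm high, the top 6 mm tapering to 10 mm diameter.
- template: Yellow plate 80 (x) x 200 (y) x 8 mm, 0.35 kg, flat on the tray at the start. Origin: centre of underside; z up. Mid-plate a black grip rib, 50 mm along x, 14 thick along y, 8 to 44 mm above the underside: pinch across y. Red dot in the big hole's corner (x -28, y -89). Seated: axes as jig_face, origin at x -30, y 0, z 0 there; +x edge is the upper edge.
- hole_small (a point): Centre of the small locating hole (15 mm, right through) at the template's underside, x 0, y +80 mm of the template.
- hole_big (a point): Centre of the big locating hole (19 mm, right through) at the template's underside, x 0, y -80 mm of the template.
- straightedge: Aluminium bar 36 (x) x 220 (y) x 6 mm, 0.18 kg, flat on the tray at the start. Origin: centre of underside; z up. Either long edge may be used. Mid-bar a red grip rib, 30 mm along x, 14 thick along y, 6 to 40 mm above the underside: pinch across y. Flush on the template's upper edge, its centre is 58 mm from the template's centre.
- rim_brush: Bystander: yellow plastic rim brush with black bristles, about 210 x 40 x 32 mm, lying behind the stand. Origin on the tray; x runs to its head.
- lug_nut: Bystander: chrome lug nut, 26 mm diameter, 32 mm high, standing in front of the stand. Origin: centre of its underside.
- extinguisher: Bystander: small red fire extinguisher with squeeze lever, 90 mm diameter, 285 mm high, standing. Origin: centre of its underside.

How it is judged:
On the way, in this order (a step that is already met when the one before it is completed fails the run):
1. the template is seated on both dowel pins, down on the striker plate, and let go (distance between hole_small and pin_small below 0.004 m and distance between hole_big and pin_big below 0.004 m and z of template in the frame of jig_face between -0.0025 and 0.0025 m and angle between the z axis of template and the z axis of jig_face, either way round below 0.03 rad and contact force between the fingers and template below 0.1 N), for 0.2 s.
2. the straightedge lies flat on the striker plate, flush along the template's upper edge (distance between hole_small and pin_small below 0.004 m and distance between hole_big and pin_big below 0.004 m and z of template in the frame of jig_face between -0.0025 and 0.0025 m and angle between the z axis of each of template, straightedge and the z axis of jig_face, either way round below 0.03 rad and x of straightedge in the frame of template between 0.0555 and 0.0605 m and y of straightedge in the frame of template between -0.03 and 0.03 m and angle between the y axis of straightedge and the y axis of template, either way round below 0.025 rad and z of straightedge in the frame of jig_face between -0.0025 and 0.0025 m), for 0.2 s.
At the end, for the whole second after the job is handed in: Template flat on the striker plate (2.5 mm, 0.03 rad), each hole within 4 mm of its own pin; straightedge flat on the plate (2.5 mm, 0.03 rad), parallel to the template's upper edge (0.025 rad), touching it (2.5 mm), centred along it (30 mm); both let go and at rest (all of step 2 and contact force between the fingers and template below 0.1 N and contact force between the fingers and straightedge below 0.1 N and linear speed of each of template, straightedge below 0.01 m/s).
It fails at once if the rim brush is shifted by more than 25 mm or tipped (distance of rim_brush from where it was at the start of the episode above 0.025 m or angle between rim_brush's own z axis and vertical above 0.3 rad).
It fails at once if the lug nut is shifted by more than 25 mm or tipped (distance of lug_nut from where it was at the start of the episode above 0.025 m or angle between lug_nut's own z axis and vertical above 0.3 rad).
It fails at once if the extinguisher is shifted by more than 25 mm or tipped (distance of extinguisher from where it was at the start of the episode above 0.025 m or angle between extinguisher's own z axis and vertical above 0.3 rad).
It also fails if it takes over 64 s, if anything falls off the work surface, if the arm or the gripper's body presses on something with over 40 N, if the wrist force passes 120 N, or if a joint passes its speed limit or range.

### The arm

A 7-joint arm with a two-finger parallel gripper is mounted at the origin on the work surface. World frame = base frame: x ahead of the robot, y to its left, z up, the work surface at z = 0. Lengths are in m, angles in rad, forces in N, time in s.
With the tool pointing down it reaches from about 0.4 to 0.9 m from the base axis. Payload 5.5 kg.
Tool frame: the origin (TCP) lies midway between the tips of the shut fingers; the grasp point (between the pads) lies 19 mm behind it; z points along the fingers, y is the line along which they close (so a half turn about z gives the same grasp; the last joint's range is limited). The gripper opens to 92 mm and grips with 3 to 60 N. Pads are 19 mm wide; open, the fingers measure 130 mm over their backs; the gripper's body (75 mm by 190 mm) begins 47 mm behind the grasp point.
Start: joints at [-0.905, 0.501, -0.427, 1.55, 0.221, 1.138, -0.21], TCP at [0.255, 0.598, 0.196] pointing down, gripper open.
Joint ranges: [-2.88, 2.88], [-0.31, 2.03], [-1.54, 1.56], [0.2, 2.42], [-1.41, 4.55], [0.19, 2.02], [-2.57, 2.57]. Speed limits (rad/s): [2.57, 2.57, 3.14, 3.14, 3.14, 3.14, 3.14].

### API

Orientations are given as a unit quaternion [x, y, z, w].
In Python, from cell import robot, viewer, eoat, finish_job gives the robot as it stands (robot), with the cameras (viewer), the gripper (eoat) and the job as plain functions. Calls block until the motion is done:
- robot.movep(position, orientation): joint-space move of the TCP to a pose.
- robot.servo_line(position, attitude=None, velocity=0.15, force_limit=None): straight line of the TCP; attitude=None keeps the orientation; velocity is the mean speed in m/s. With force_limit (N) it stops when the force on the tool has changed by that much, and returns True; else False.
- robot.set_joints(angles): joint-space move.
- eoat.move_gripper(opening, strength=None): finger opening in m; strength is the grip in N (None keeps the last); returns when the fingers have stopped.
- robot.wait(seconds).
- robot.inverse_kinematics(position, orientation): joint angles nearest the present ones, or None.
- robot.get_obs(): the state.
- viewer.snapshot(name): name is "side" or "top"; returns the picture (480x640x3 uint8, red, green, blue); there is no depth.
- viewer.camera_model(name): a dict with "fx", "fy", "cx", "cy" (pixels), "R" (3x3) and "t" (3): a world point X has camera coordinates R X + t. Camera axes: x right, y down, z forward; pixel columns grow to the right and rows downward; lengths in m; the calibration is good to about 2 mm. A picture is of the moment at which its call begins. camera_model takes no time and is no camera call.
A pose or a line that the arm cannot do raises robot.PlanningError and nothing moves.
- finish_job(): hands the job in; it is judged then, once.
The state is a dict: "time": time; "qpos": joint angles; "joint_vel": joint speeds; "joint_efforts": joint torques, N m; "ee_pos": TCP position; "eef_rot": TCP orientation; "wrist_force": force on the tool from outside, world axes, zero at the start; "ft_torque": the same for the moment, N m; "finger_gap": finger opening in m; "grip_force": force on a finger pad.
Only numpy, scipy, OpenCV 4.12 (cv2) and the standard library are available. Lean on these libraries where they do the work, as an engineer would, in place of code of your own. Each camera call takes 0.05 s, during which the arm holds its last target. There are 200 camera calls.

## Working session

There is one attempt and no reset: what is moved stays moved. The work goes in short steps, each a Python script; the robot and the scene stay as the last script left them, time stands still between calls to the robot, and variables do not carry over. Pictures are saved under pics/ and viewed, at most 10 in all, crops included, and the job is handed in when it is done.

```bash
mkdir -p pics; python3 - <<'E'
from cell import robot, viewer, eoat, finish_job
import cv2,numpy as np
for n in("side","top"):
    im=viewer.snapshot(n); cv2.imwrite(f"pics/{n}0.png",im[:,:,::-1])
    c=viewer.camera_model(n); print(n,c, -np.array(c["R"]).T@c["t"])
o=robot.get_obs();print(o)
E
```

```text
side {'fx': 483.8722483940271, 'fy': 483.8722483940271, 'cx': 314.4666145865755, 'cy': 244.6309732460493, 'R': array([[ 0.90445566, -0.42646973,  0.00913877],
       [-0.28661649, -0.62344358, -0.72744009],
       [ 0.31592869,  0.65531799, -0.68611034]]), 't': array([-0.52473551,  0.20065709,  0.91940874])} [ 0.24164404 -0.70119052  0.78157729]
top {'fx': 505.11167471803816, 'fy': 505.11167471803816, 'cx': 321.1501509667735, 'cy': 253.41281845076105, 'R': array([[ 0.00542862, -0.99997597, -0.00431066],
       [-0.99730247, -0.00509845, -0.07322417],
       [ 0.07320043,  0.00469653, -0.99730619]]), 't': array([-0.03520234,  0.56802961,  1.27484107])} [ 0.47336952 -0.03829276  1.31284865]
{'time': 0.1, 'qpos': array([-0.90479373,  0.50179341, -0.42680882,  1.5513528 ,  0.22075639,
        1.13830733, -0.21032877]), 'joint_vel': array([-1.23448529e-04, -3.22685106e-03,  7.49836610e-05, -3.54516374e-03,
       -2.03446814e-03, -1.67092262e-04, -5.49767220e-04]), 'joint_efforts': array([-1.18673683e-02, -5.67866635e+01, -5.83812654e+00, -2.79916281e+01,
       -6.89370814e-02,  2.40392389e-02,  1.44343993e-06]), 'ee_pos': array([0.25454133, 0.59732345, 0.19505453]), 'eef_rot': array([ 2.00040517e-01,  9.79787205e-01, -8.77453029e-04, -2.34402334e-04]), 'wrist_force': array([-0.21985977,  0.64368569, -0.37725846]), 'ft_torque': array([ 0.00256012, -0.02115778, -0.03769836]), 'grip_force': 0.0, 'finger_gap': 0.09176960630827546}
```

View pics/side0.png

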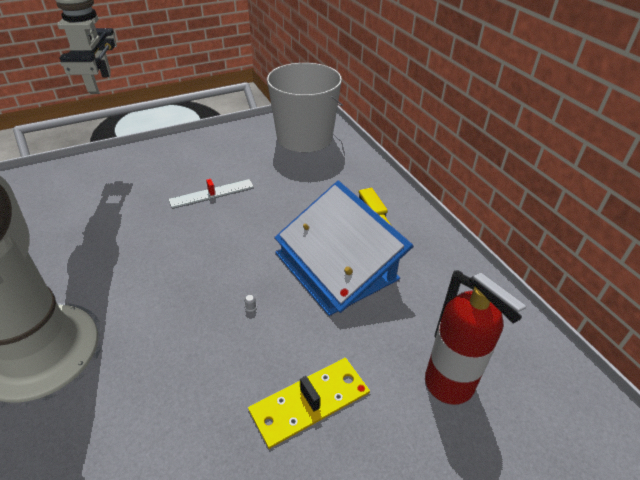

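View pics/top0.png

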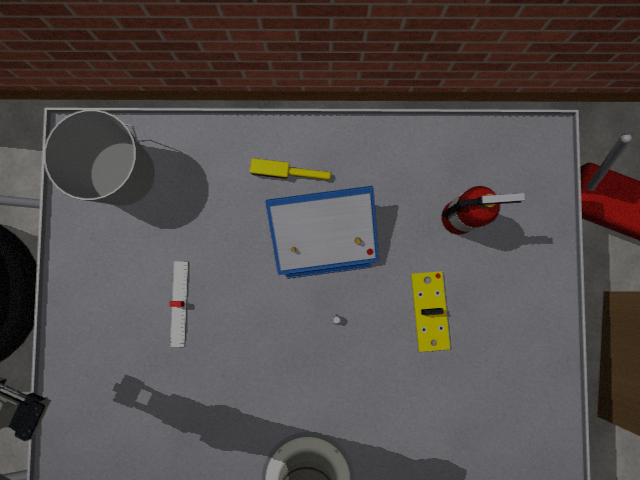

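The side view shows the template at about (310,400), the steel plate with pins at (306,227) and (348,270), its red dot at (344,292), and the bar at (211,193). The top view shows the template at (431,312) with its dot at (438,276), pins at (294,249) and (358,240), the bar at (179,304), and the nut at (337,319).

```bash
cat > h.py <<'E'
import numpy as np, cv2
from scipy.spatial.transform import Rotation as Ro
from cell import robot, viewer, eoat, finish_job
cams={n:{k:np.array(v) for k,v in viewer.camera_model(n).items()} for n in("side","top")}
def ray(n,p):
    c=cams[n]; d=c["R"].T@np.array([(p[0]-c["cx"])/c["fx"],(p[1]-c["cy"])/c["fy"],1]); return -c["R"].T@c["t"],d/np.linalg.norm(d)
def onz(n,p,z):
    o,d=ray(n,p); return o+d*(z-o[2])/d[2]
def tri(ps,pt):
    (a,u),(b,v)=ray("side",ps),ray("top",pt); s=np.linalg.lstsq(np.c_[u,-v],b-a,rcond=None)[0]
    P,Q=a+s[0]*u,b+s[1]*v; return (P+Q)/2,np.linalg.norm(P-Q)
def proj(n,X):
    c=cams[n]; q=c["R"]@X+c["t"]; return np.array([c["fx"]*q[0]/q[2]+c["cx"],c["fy"]*q[1]/q[2]+c["cy"]])
def quad(cnt):
    """corners of a convex quadrilateral blob: lines fitted to its sides"""
    h=cv2.convexHull(cnt); e=0.01*cv2.arcLength(h,True); q=h
    while len(q)>4: q=cv2.approxPolyDP(h,e,True); e*=1.15
    q=q[:,0].astype(float); L=[]; pts=cnt[:,0].astype(float)
    for i in range(4):
        a,b=q[i],q[(i+1)%4]; t=(b-a)/np.linalg.norm(b-a); w=pts-a
        s=w@t; d=abs(w@[-t[1],t[0]]); l=np.linalg.norm(b-a)
        m=(d<2.5)&(s>.08*l)&(s<.92*l)
        vx,vy,x,y=cv2.fitLine(pts[m].astype(np.float32),cv2.DIST_HUBER,0,.01,.01).ravel(); L.append(np.cross([x,y,1],[x+vx,y+vy,1]))
    r=[np.cross(L[i-1],L[i]) for i in range(4)]; return np.array([c[:2]/c[2] for c in r])
def diag(q):
    x=np.cross(np.cross([*q[0],1],[*q[2],1]),np.cross([*q[1],1],[*q[3],1])); return x[:2]/x[2]
def hsv(im): return cv2.cvtColor(im,cv2.COLOR_RGB2HSV)
def cnts(m): return sorted(cv2.findContours(m.astype(np.uint8),cv2.RETR_LIST,cv2.CHAIN_APPROX_NONE)[0],key=cv2.contourArea)[::-1]
def blobs(m,lo=6):
    n,_,st,c=cv2.connectedComponentsWithStats(m.astype(np.uint8)); return [(c[i],st[i,4]) for i in range(1,n) if st[i,4]>=lo]
E
cat > m.py <<'E'
from h import *
for n in("side","top"):
    im=cv2.imread(f"pics/{n}0.png")[:,:,::-1].copy(); H=hsv(im); h,s,v=H[...,0],H[...,1],H[...,2]
    blue=(h>100)&(h<125)&(s>120)
    C=cnts(blue); print(n,"blue",[(cv2.contourArea(c)) for c in C[:3]])
    q=quad(C[1]); print("plate",q.round(1).tolist(),diag(q).round(1))
    yel=(h>24)&(h<34)&(s>180); C=cnts(yel&(v>60))[0]; q=quad(C); print("templ",q.round(1).tolist(),diag(q).round(1))
    x,y,w,hh=cv2.boundingRect(C); print("yellow v pct",np.percentile(v[yel],[2,10,25,50,75,95]))
    print("holes",[(c.round(1).tolist(),a) for c,a in blobs(~yel[y:y+hh,x:x+w]) ],(x,y))
    print("red",[(c.round(1).tolist(),a) for c,a in blobs(((h<5)|(h>175))&(s>180)&(v>80)) if a<400])
    print("brass",[(c.round(1).tolist(),a) for c,a in blobs((h>12)&(h<24)&(s>110)&(v>60),8) if 200<c[1]<300 and a<200])
E
python3 m.py
```

```text
side blue [10438.5, 7689.5, 0.0]
plate [[334.5, 183.3], [405.3, 245.4], [340.5, 304.5], [277.8, 234.1]] [337.3 239.4]
templ [[298.0, 381.5], [312.9, 422.7], [268.4, 447.6], [247.9, 407.2]] [282.8 415.5]
yellow v pct [124.5 196.  218.  219.  220.  221. ]
holes [([16.7, 8.3], np.int32(682)), ([55.0, 41.2], np.int32(949)), ([32.6, 19.2], np.int32(58)), ([6.4, 53.3], np.int32(408)), ([20.4, 40.2], np.int32(50)), ([44.8, 39.9], np.int32(66))] (248, 381)
red [([210.3, 186.6], np.int32(69)), ([343.6, 292.2], np.int32(32)), ([360.8, 387.9], np.int32(17))]
brass [([305.4, 226.4], np.int32(17)), ([348.0, 270.2], np.int32(44))]
top blue [8167.5, 6653.5, 3.0]
plate [[370.3, 191.8], [376.0, 258.2], [279.6, 271.1], [268.6, 205.3]] [323.8 232.5]
templ [[441.1, 271.4], [449.1, 348.4], [418.9, 350.4], [411.5, 274.3]] [430.  310.8]
yellow v pct [ 48.2 135.  153.  154.  155.  156. ]
holes [([7.4, 0.3], np.int32(27)), ([26.8, 3.5], np.int32(28)), ([31.3, 29.7], np.int32(449)), ([2.2, 52.2], np.int32(330)), ([15.9, 8.0], np.int32(44)), ([8.9, 22.0], np.int32(32)), ([25.9, 20.7], np.int32(33)), ([29.5, 55.5], np.int32(32)), ([12.5, 57.3], np.int32(32)), ([22.2, 70.2], np.int32(26)), ([27.6, 78.5], np.int32(49))] (411, 272)
red [([478.2, 192.8], np.int32(182)), ([481.3, 213.5], np.int32(195)), ([369.6, 251.2], np.int32(23)), ([437.7, 275.3], np.int32(10)), ([175.2, 303.8], np.int32(49))]
brass [([489.9, 205.0], np.int32(21)), ([357.6, 240.4], np.int32(29)), ([293.2, 248.9], np.int32(17))]
```

```bash
cat > m2.py <<'E'
from h import *
R={}
for n in("side","top"):
    im=cv2.imread(f"pics/{n}0.png")[:,:,::-1].copy(); H=hsv(im); h,s,v=H[...,0].astype(int),H[...,1].astype(int),H[...,2].astype(int)
    blue=((h>100)&(h<125)&(s>120)).astype(np.uint8)
    c=cnts(blue)[1]; m=np.zeros_like(blue); cv2.drawContours(m,[c],-1,1,-1); m=cv2.erode(m,np.ones((3,3)))
    R[n,"plate"]=quad(cnts(m)[0])
    yel=(h>24)&(h<34)&(s>180)&(v>(195 if n=="side" else 130)); 
    roi=np.zeros_like(blue); 
    if n=="side": roi[350:450,240:380]=1
    else: roi[265:360,405:460]=1
    q=quad(np.concatenate([c for c in cnts(yel&(roi>0)) if len(c)>30])); R[n,"t"]=q
    w=(s<40)&(v>(140)); C=[c for c in cnts(w) if cv2.contourArea(c)>100 and (160<c[:,0,0].mean()<260 if n=="side" else 165<c[:,0,0].mean()<195) and 150<c[:,0,1].mean()<330]
    print(n,"bar",[cv2.contourArea(c) for c in C]); R[n,"b"]=quad(np.concatenate(C))
    for k in "plate","t","b": print(n,k,R[n,k].round(1).tolist())
P=R["side","plate"];Q=R["top","plate"]
def key(n,k,i): return R[n,k][i]
# match corners by brute cyclic shift: smallest ray gap
for k,Z in(("plate",.082),("t",.008),("b",.006)):
    best=min(range(4),key=lambda r:sum(tri(a,b)[1] for a,b in zip(R["side",k],np.roll(R["top",k],r,0))))
    X=[tri(a,b) for a,b in zip(R["side",k],np.roll(R["top",k],best,0))]
    p=np.array([x[0] for x in X]); print(k,"\n",p.round(4),"gaps",[round(x[1],4) for x in X],"c",p.mean(0).round(4),"sides",np.linalg.norm(p-np.roll(p,-1,0),axis=1).round(4))
    for n in("side","top"):
        z=np.array([onz(n,a,Z) for a in R[n,k]])
        if k!="plate": print(n,z[:,:2].round(4).tolist(),z.mean(0).round(4),np.linalg.norm(z-np.roll(z,-1,0),axis=1).round(4))
print("dot",tri((343.6,292.2),(369.6,251.2)),"tdot",tri((360.8,387.9),(437.7,275.3)))
print("pin big",tri((348,270.2),(357.6,240.4)),"small",tri((305.4,226.4),(293.2,248.9)))
E
python3 m2.py
```

```text
side bar [564.5, 295.0, 212.5]Traceback (most recent call last):
  File "m2.py", line 14, in <module>
    print(n,"bar",[cv2.contourArea(c) for c in C]); R[n,"b"]=quad(np.concatenate(C))
                                                             ~~~~^^^^^^^^^^^^^^^^^^^
  File "h.py", line 23, in quad
    vx,vy,x,y=cv2.fitLine(pts[m].astype(np.float32),cv2.DIST_HUBER,0,.01,.01).ravel(); L.append(np.cross([x,y,1],[x+vx,y+vy,1]))
              ~~~~~~~~~~~^^^^^^^^^^^^^^^^^^^^^^^^^^^^^^^^^^^^^^^^^^^^^^^^^^^^
cv2.error: OpenCV(4.12.0) /io/opencv/modules/imgproc/src/linefit.cpp:50: error: (-215:Assertion failed) count > 0 in function 'fitLine2D_wods'
```

```bash
sed -i 's/150<c\[:,0,1\].mean()<330\]/150<c[:,0,1].mean()<(230 if n=="side" else 360)]/' m2.py; python3 m2.py
```

```text
side bar [564.5]
side plate [[334.5, 185.2], [403.2, 245.5], [340.6, 302.5], [279.8, 234.2]]
side t [[368.9, 389.9], [268.5, 445.4], [248.5, 406.9], [344.8, 357.7]]
side b [[174.5, 217.1], [215.8, 202.3], [169.2, 209.0], [140.8, 231.1]]
top bar [428.0, 410.5]
top plate [[369.4, 193.1], [374.8, 257.2], [280.5, 269.8], [269.9, 206.3]]
top t [[441.1, 271.4], [449.1, 348.3], [419.1, 350.4], [411.7, 274.3]]
top b [[185.9, 262.9], [182.0, 344.7], [170.5, 346.7], [174.6, 260.9]]
plate 
 [[ 0.6726  0.0902  0.1208]
 [ 0.7054 -0.1468  0.1215]
 [ 0.5578 -0.1675  0.0424]
 [ 0.5251  0.0698  0.0416]] gaps [np.float64(0.0007), np.float64(0.0007), np.float64(0.0002), np.float64(0.0007)] c [ 0.6152 -0.0386  0.0816] sides [0.2393 0.1687 0.2396 0.1687]
t 
 [[ 0.5246 -0.3418  0.0092]
 [ 0.3283 -0.3597  0.0092]
 [ 0.322  -0.2831  0.0094]
 [ 0.5167 -0.2658  0.0105]] gaps [np.float64(0.001), np.float64(0.0003), np.float64(0.0008), np.float64(0.001)] c [ 0.4229 -0.3126  0.0096] sides [0.1972 0.0769 0.1955 0.0764]
side [[0.5255, -0.3415], [0.3285, -0.3592], [0.3217, -0.2822], [0.518, -0.2646]] [ 0.4235 -0.31
[... 352 characters left out ...]
, np.float64(0.0739)] c [ 0.3863  0.3602 -0.0605] sides [0.0717 0.1738 0.1357 0.1725]
side [[0.3263, 0.274], [0.4362, 0.2889], [0.3216, 0.3114], [0.241, 0.2561]] [0.3313 0.2826 0.006 ] [0.1108 0.1168 0.0978 0.0872]
top [[0.5429, 0.3185], [0.3329, 0.3232], [0.3276, 0.3527], [0.548, 0.3479]] [0.4378 0.3356 0.006 ] [0.2101 0.03   0.2205 0.0298]
dot (array([ 0.5718048 , -0.15346191,  0.05183514]), np.float64(0.0006417511348668209)) tdot (array([ 0.51398392, -0.33271639,  0.00958508]), np.float64(8.329054436578164e-05))
pin big (array([ 0.59681044, -0.12201928,  0.07430253]), np.float64(0.00012069938939341845)) small (array([0.57478046, 0.03654236, 0.0737363 ]), np.float64(0.0006987844857615731))
```

```bash
cat >> h.py <<'E'
def pose(xyz,rpyR): T=np.eye(4); T[:3,:3]=rpyR; T[:3,3]=xyz; return T
Z=lambda a: Ro.from_euler("z",a).as_matrix()
JY=np.arctan2(.1367,.9906)
J=pose([.6152,-.0386,.0818],Z(JY)@Ro.from_euler("y",-28,degrees=True).as_matrix())
TT=pose([.423,-.3126,0],Z(np.radians(95.2)))
def grasp(T,off,flip):
    """tool pose with TCP at off in part frame T, pointing along -z of T, tool y = +-y of T"""
    R=T[:3,:3]@np.diag([-1,1,-1.])@Z(np.pi*flip)
    return T[:3,:3]@off+T[:3,3], Ro.from_matrix(R).as_quat()
E
cat > ik.py <<'E'
from h import *
print("J\n",J.round(3)); print("ext base", onz("side",(452,392),0),"nut",onz("top",(337,319),.03),"brush",onz("top",(270,168),.03))
for f in(0,1):
    for nm,T,o in(("t",TT,[0,0,.013]),("t+",TT,[0,0,.25]),("j",J,[-.03,0,.013]),("j+",J,[-.03,0,.1]),("je",J,[.028,0,.012]),("bar",pose([.437,.334,0],Z(-.02)),[0,0,.012])):
        q=robot.inverse_kinematics(*grasp(T,np.array(o),f)); print(f,nm,None if q is None else np.round(q,2))
# bar
for n in("side","top"):
    im=cv2.imread(f"pics/{n}0.png")[:,:,::-1].copy(); H=hsv(im).astype(int); s,v=H[...,1],H[...,2]
    x0,x1,y0,y1=(160,262,172,212) if n=="side" else (160,200,250,360)
    S=v[y0:y1,x0:x1]; print(n,"v bg",np.median(S),np.percentile(S,[75,90,98]))
    m=np.zeros_like(v,np.uint8); red=((H[...,0]<6)|(H[...,0]>174))&(s>150)
    m[y0:y1,x0:x1]=(S>np.median(S)+25)|red[y0:y1,x0:x1]
    m=cv2.morphologyEx(m,cv2.MORPH_CLOSE,np.ones((3,3)))
    b=cv2.minAreaRect(np.argwhere(m&(~red))[:,::-1].astype(np.float32)); c=cv2.boxPoints(b); z=np.array([onz(n,p,.006) for p in c])
    print(b,z[:,:2].round(4).tolist(),z.mean(0).round(4),np.linalg.norm(z-np.roll(z,-1,0),axis=1).round(4))
    cv2.imwrite(f"pics/bar_{n}.png",cv2.resize(np.hstack([im[y0:y1,x0:x1,::-1],cv2.cvtColor(m[y0:y1,x0:x1]*255,cv2.COLOR_GRAY2BGR)]),None,fx=3.5,fy=3.5,interpolation=0))
print("rib",tri((210.3,186.6),(175.2,303.8)))
E
python3 ik.py
```

```text
J
 [[ 0.875 -0.137 -0.465  0.615]
 [ 0.121  0.991 -0.064 -0.039]
 [ 0.469  0.     0.883  0.082]
 [ 0.     0.     0.     1.   ]]
ext base [ 0.66108777 -0.40393275  0.        ] nut [ 0.40186546 -0.07312841  0.03      ] brush [0.78778729 0.10090199 0.03      ]
0 t [-0.23  0.87  1.13  2.02 -1.01  0.96 -1.61]
0 t+ [-0.44  0.5   1.37  1.84 -0.52  1.24 -1.96]
0 j [ 0.86  0.46 -0.87  2.25  1.18  0.24  0.72]
0 j+ [ 0.45  0.1  -0.33  2.29 -0.32  0.29  2.12]
0 je [ 0.25  0.34 -0.2   2.14 -0.17  0.19  1.95]
0 bar [-0.39  0.58 -0.39  1.93  0.33  0.7   0.57]
1 t [ 0.11  0.59  0.6   2.01 -0.52  0.69  1.13]
1 t+ [-0.04  0.24  0.73  1.83 -0.17  1.14  0.84]
1 j [-0.1   0.32  0.23  2.28 -1.2   0.2  -0.18]
1 j+ [-0.24  0.09  0.39  2.31 -0.55  0.31 -0.8 ]
1 je [-0.03  0.33  0.12  2.15 -0.66  0.23 -0.74]
1 bar [-0.85  0.55  0.19  1.95 -0.16  0.66 -2.15]
side v bg 146.0 [149. 217. 221.]
((209.3529510498047, 187.4117889404297), (17.947635650634766, 84.40239715576172), 75.96376037597656) [[0.3337, 0.398], [0.5625, 0.398], [0.5457, 0.3161], [0.3272, 0.3203]] [0.4423 0.3581 0.006 ] [0.2288 0.0836 0.2185 0.078 ]
top v bg 111.0 [130. 154. 155.]
((178.3811798095703, 303.6933288574219), (12.869833946228027, 85.18184661865234), 2.5261166095733643) [[0.3295, 0.3538], [0.548, 0.35], [0.5467, 0.3166], [0.3282, 0.3208]] [0.4381 0.3353 0.006 ] [0.2185 0.0335 0.2185 0.0331]
rib (array([0.43801477, 0.33884222, 0.02142524]), np.float64(0.00102769775266476))
```

```bash
cat > s1.py <<'E'
from h import *
def o(t):
    s=robot.get_obs(); print(t,round(s["time"],2),s["ee_pos"].round(4),s["wrist_force"].round(1),round(s["finger_gap"],4),round(s["grip_force"],1),s["qpos"].round(2)); return s
if __name__=="__main__":
    p=robot.get_obs()["ee_pos"]; robot.servo_line(p+[0.02,-.05,.17],velocity=.25); o("up")
    robot.movep(*grasp(TT,np.array([0,0,.25]),1)); o("above")
    robot.servo_line(grasp(TT,np.array([0,0,.05]),1)[0],velocity=.2)
    print(robot.servo_line(grasp(TT,np.array([0,0,.013]),1)[0],velocity=.06,force_limit=15)); s=o("down")
    eoat.move_gripper(0.0,40); o("grip")
    p=robot.get_obs()["ee_pos"]; robot.servo_line(p+[0,0,.2],velocity=.15); robot.wait(.3); o("lift")
    for n in("side","top"): cv2.imwrite(f"pics/{n}1.png",viewer.snapshot(n)[:,:,::-1])
E
python3 s1.py
```

```text
up 0.96 [0.274  0.5468 0.3635] [-0.6  0.6 -0.8] 0.0918 0.0 [-0.82  0.32 -0.44  1.42  0.14  1.43 -0.09]
above 4.04 [ 0.4237 -0.3118  0.2499] [ 0.  -0.7 -0.1] 0.0917 0.0 [-0.06  0.24  0.76  1.83 -0.18  1.14  0.85]
False
down 5.96 [ 0.4229 -0.3128  0.0129] [-0.9 -0.  -0.2] 0.0922 0.0 [ 0.13  0.58  0.57  2.01 -0.49  0.68  1.1 ]
grip 7.4 [ 0.4236 -0.3131  0.0136] [-1.   0.1  5.4] 0.0003 2.8 [ 0.13  0.58  0.57  2.01 -0.49  0.68  1.1 ]
lift 9.19 [ 0.4234 -0.3131  0.2133] [-0.3 -0.4 -0.2] 0.0005 0.0 [-0.04  0.29  0.75  1.87 -0.22  1.07  0.89]
```

View pics/side1.png

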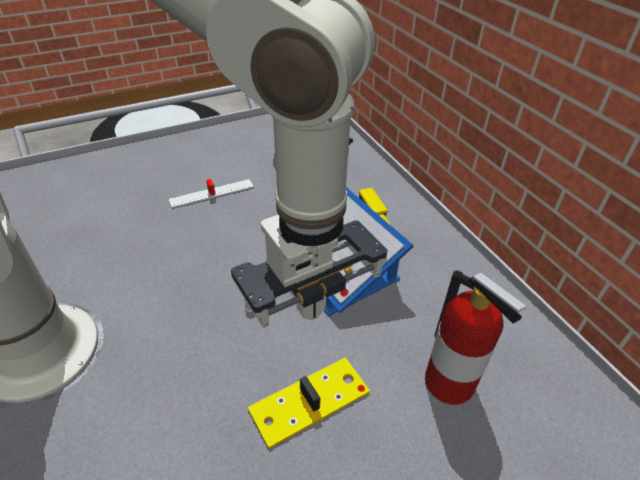

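The side view shows the gripper lifted empty and the template still at (310,400). I'll check where the fingertips are relative to the reported TCP.

```bash
python3 - <<'E'
from h import *
s=robot.get_obs(); p=s["ee_pos"]; R=Ro.from_quat(s["eef_rot"]).as_matrix(); print(R.round(3))
for n in("side","top"): print(n,proj(n,p),proj(n,p-R[:,2]*.019),"ctr",proj(n,np.array([.423,-.3126,.026])))
a,b=[cv2.imread(f"pics/side{i}.png") for i in(0,1)]
print(np.abs(a[350:450,240:380].astype(int)-b[350:450,240:380]).max(2).__gt__(40).sum())
H=hsv(b[:,:,::-1].copy());print("red",[(c.round(1).tolist(),x) for c,x in blobs(((H[...,0]<5)|(H[...,0]>175))&(H[...,1]>180)&(H[...,2]>80)) if x<400])
t=cv2.imread("pics/top1.png"); cv2.imwrite("pics/c1.png",np.hstack([cv2.resize(b[220:450,220:400],None,fx=2.4,fy=2.4),cv2.resize(t[230:380,380:485],(386,552))]))
E
```

```text
[[-0.091  0.996 -0.   ]
 [ 0.996  0.091  0.   ]
 [ 0.    -0.    -1.   ]]
side [310.20746925 326.85702423] [310.25280523 318.69897815] ctr [309.45589273 393.45611795]
top [450.42340083 314.32392828] [452.66908427 314.7420788 ] ctr [431.61286526 311.0438488 ]
26
red [([210.3, 186.7], np.int32(68)), ([343.7, 292.2], np.int32(28)), ([360.8, 388.2], np.int32(17))]
```

View pics/c1.png

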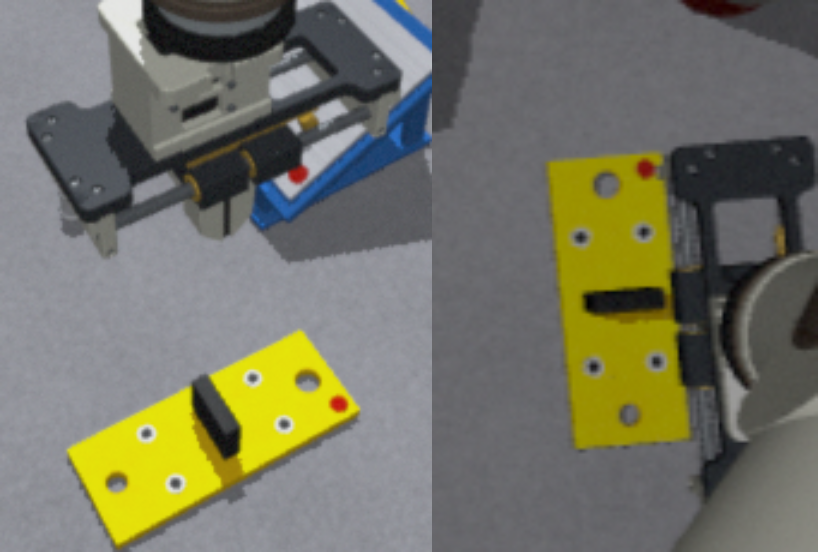

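```bash
python3 - <<'E'
from h import *
p0=np.array([.2545,.5973,.195]); R=Ro.from_quat([.2,.9798,-.0009,-.0002]).as_matrix()
ims=[]
def mark(im,n,P,col):
    q=proj(n,P); cv2.drawMarker(im,tuple(np.round(q).astype(int)),col,cv2.MARKER_CROSS,5,1); return q
a=cv2.imread("pics/side0.png"); b=cv2.imread("pics/side1.png"); t=cv2.imread("pics/top0.png")
for im,n,P,Rm in((a,"side",p0,R),(t,"top",p0,R),(b,"side",robot.get_obs()["ee_pos"],np.diag([1,1,-1.]))):
    for k,(y,c) in enumerate(((0,(0,0,255)),(.046,(0,255,0)),(-.046,(255,0,0)))):
        if im is b and y: continue
        mark(im,n,P+Rm[:,1]*y,c)
    print(n,proj(n,P))
g=lambda im,x,y: cv2.resize(im[max(y,0):y+100,max(x,0):x+80],(400,500),interpolation=0)
cv2.imwrite("pics/c2.png",cv2.resize(np.hstack([g(a,50,20),g(b,270,250)]),None,fx=1,fy=1))
E
```

```text
side [103.7850267   95.89532265]
top [ 31.43924413 389.52056969]
side [310.20746925 326.85702423]
```

View pics/c2.png

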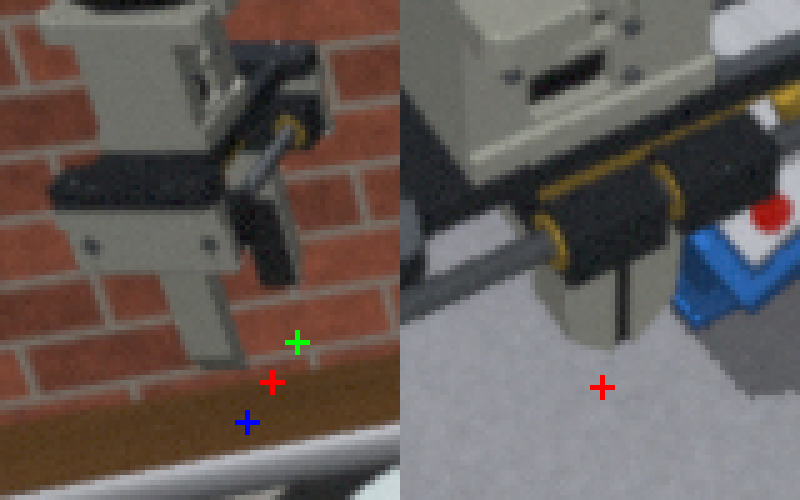

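The crops show the real fingertips roughly 20–30 mm behind the reported TCP: about (615,345) seen against (602,387) predicted, in crop pixels. The fingers therefore closed over the top of the rib. I'll descend by touch with open fingers onto the template plate, which also measures the offset, then grip.

```bash
cat > s2.py <<'E'
from s1 import *
eoat.move_gripper(.09)
robot.servo_line(grasp(TT,np.array([0,0,.03]),1)[0],velocity=.25); o("pre")
print(robot.servo_line(grasp(TT,np.array([0,0,-.04]),1)[0],velocity=.04,force_limit=6)); robot.wait(.1); s=o("touch")
p=s["ee_pos"]
robot.servo_line(p+[0,0,.005],velocity=.05); o("rise")
eoat.move_gripper(0.0,40); o("grip")
p=robot.get_obs()["ee_pos"]; robot.servo_line(p+[0,0,.03],velocity=.1); o("lift")
E
python3 s2.py
```

```text
pre 11.62 [ 0.4237 -0.3135  0.031 ] [-0.4 -0.7  1. ] 0.0899 0.0 [ 0.11  0.55  0.59  2.01 -0.46  0.71  1.09]
True
touch 12.93 [ 0.4228 -0.3125 -0.0224] [-1.   1.8  9.7] 0.0901 4.7 [ 0.17  0.64  0.52  2.02 -0.54  0.62  1.15]
rise 13.2 [ 0.4231 -0.3127 -0.0173] [0.3 0.1 0.6] 0.0899 0.0 [ 0.16  0.63  0.53  2.02 -0.53  0.63  1.14]
grip 14.37 [ 0.4229 -0.3126 -0.0174] [-1.3 -0.6 -0.3] 0.0135 40.0 [ 0.16  0.63  0.53  2.02 -0.53  0.63  1.14]
lift 14.82 [ 0.4232 -0.3125  0.0129] [ 0.7  1.  -2.8] 0.014 40.0 [ 0.13  0.58  0.57  2.01 -0.49  0.68  1.11]
```

```bash
cat > s3.py <<'E'
from s1 import *
p=robot.get_obs()["ee_pos"]; robot.servo_line(p+[-.02,.03,.27],velocity=.25); o("lift")
P,Q=grasp(J,np.array([-.03,0,.13]),1)
print(robot.inverse_kinematics(P,Q))
robot.movep(P,Q); robot.wait(.3); s=o("pre"); print("target",P,Q,s["eef_rot"])
for n in("side","top"): cv2.imwrite(f"pics/{n}3.png",viewer.snapshot(n)[:,:,::-1])
a,b=cv2.imread("pics/side3.png"),cv2.imread("pics/top3.png")
cv2.imwrite("pics/c3.png",np.hstack([cv2.resize(a[120:360,210:450],(400,400)),cv2.resize(b[120:320,220:420],(400,400))]))
E
python3 s3.py
```

```text
lift 16.06 [ 0.4024 -0.282   0.2816] [-0.4  0.7 -3.8] 0.0137 40.0 [-0.16  0.13  0.78  1.86 -0.09  1.2   0.75]
[-4.87303312e-01 -3.22621633e-04  6.35835877e-01  2.32246246e+00
 -3.72931367e-01  3.71094658e-01 -9.67349964e-01]
pre 17.88 [ 0.5287 -0.0509  0.1826] [ 0.8 -0.  -2. ] 0.0137 40.0 [-0.49 -0.    0.64  2.32 -0.37  0.37 -0.97]
target [ 0.52850188 -0.0505641   0.18249904] [ 0.96801583  0.06647673  0.24135345 -0.01657451] [ 0.96800648  0.06631268  0.24144532 -0.01643884]
```

View pics/c3.png

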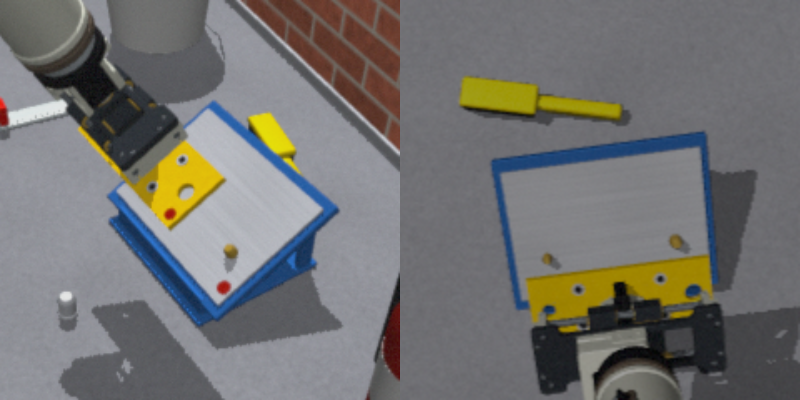

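```bash
cat > m3.py <<'E'
from h import *
import sys
k=sys.argv[1]
p=robot.get_obs()["ee_pos"]
real=lambda d:(np.linalg.inv(J)@np.r_[p+d,1])[:3]
print("tool hyp origin in J",(real(0)+[0,0,.0174]).round(4),"world hyp",(real(np.array([0,0,.03]))-[0,0,.0126]).round(4))
C={}
for n,roi in(("side",(240,180,360,270)),("top",(270,235,385,300))):
    im=cv2.imread(f"pics/{n}{k}.png")[:,:,::-1].copy(); H=hsv(im).astype(int); x0,y0,x1,y1=roi
    h,s,v=[H[y0:y1,x0:x1,i] for i in range(3)]; yel=(h>20)&(h<34)&(s>170)
    print(n,"V",np.percentile(v[yel],[5,25,50,75,95]))
    c=cnts(yel&(v>.85*np.percentile(v[yel],60)))[0][:,0]+[x0,y0]; C[n]=c
    np.save(f"c_{n}.npy",c)
    hull=cv2.approxPolyDP(cv2.convexHull(c.astype(np.int32)),2,True)[:,0]; print(hull.tolist())
    m=~yel; print("holes",[((q+[x0,y0]).round(1).tolist(),a) for q,a in blobs(m,8) if a<150])
E
python3 m3.py 3; python3 - <<'E'
import sys; sys.path.insert(0,'.')
from h import *
for o_ in([-.03,0,.1474],[-.016,0,.1434]):
  for q in([.04,-.1,.008],[.04,.1,.008],[-.04,-.1,.008],[0,-.08,.008],[0,.08,.008]):
    X=J[:3,:3]@(np.array(o_)+q)+J[:3,3]; print(o_,q,proj("side",X).round(1),proj("top",X).round(1))
E
```

```text
tool hyp origin in J [-0.0299 -0.0002  0.1475] world hyp [-0.0158 -0.0002  0.1439]
side V [140. 203. 224. 226. 227.]
[[321, 205], [343, 226], [310, 255], [301, 245], [305, 218]]
holes [([318.9, 215.6], np.int32(46)), ([300.9, 231.6], np.int32(46)), ([321.6, 235.5], np.int32(60)), ([311.7, 248.0], np.int32(46))]
top V [120. 156. 159. 160. 161.]
[[375, 267], [367, 270], [299, 279], [286, 278], [283, 260], [373, 248]]
holes [([349.8, 259.0], np.int32(40)), ([308.7, 264.4], np.int32(39))]
[-0.03, 0, 0.1474] [0.04, -0.1, 0.008] [343.6 225.9] [373.5 248.1]
[-0.03, 0, 0.1474] [0.04, 0.1, 0.008] [285.5 170.5] [281.8 260.3]
[-0.03, 0, 0.1474] [-0.04, -0.1, 0.008] [309.6 256.4] [376.3 280.9]
[-0.03, 0, 0.1474] [0, -0.08, 0.008] [320.3 234.7] [365.9 265.9]
[-0.03, 0, 0.1474] [0, 0.08, 0.008] [275.5 188.9] [293.6 275.5]
[-0.016, 0, 0.1434] [0.04, -0.1, 0.008] [350.3 221.8] [372.8 241.5]
[-0.016, 0, 0.1434] [0.04, 0.1, 0.008] [291.5 167.1] [280.9 253.7]
[-0.016, 0, 0.1434] [-0.04, -0.1, 0.008] [316.5 252.1] [375.5 274.5]
[-0.016, 0, 0.1434] [0, -0.08, 0.008] [327.  230.5] [365.1 259.4]
[-0.016, 0, 0.1434] [0, 0.08, 0.008] [281.7 185.3] [292.7 269. ]
```

The crop shows the tilted template in hand. The tool-axis offset predicts its corners to within about 1 px (side (343,226), top (373,248)), so I'll seat it with that correction.

```bash
cat > s4.py <<'E'
from s1 import *
G=.0174
tz=lambda: (np.linalg.inv(J)@np.r_[robot.get_obs()["ee_pos"],1])[:3]+[0,0,G]
go=lambda x,y,z,**k: robot.servo_line(grasp(J,np.array([x,y,z-G]),1)[0],**k)
if __name__=="__main__":
    go(-.03,0,.022,velocity=.12); print(tz().round(4))
    print(go(-.03,0,-.003,velocity=.03,force_limit=10)); robot.wait(.1); o("seat"); print(tz().round(4))
E
python3 s4.py
```

```text
[-0.0298 -0.0003  0.0222]Traceback (most recent call last):
  File "s4.py", line 7, in <module>
    print(go(-.03,0,-.003,velocity=.03,force_limit=10)); robot.wait(.1); o("seat"); print(tz().round(4))
          ~~^^^^^^^^^^^^^^^^^^^^^^^^^^^^^^^^^^^^^^^^^^
  File "s4.py", line 4, in <lambda>
    go=lambda x,y,z,**k: robot.servo_line(grasp(J,np.array([x,y,z-G]),1)[0],**k)
                         ~~~~~~~~~~~~~~~~^^^^^^^^^^^^^^^^^^^^^^^^^^^^^^^^^^^^^^^
host.PlanningError: the arm cannot follow that straight line within its joint ranges
```

```bash
python3 - <<'E'
from s4 import *
print(robot.get_obs()["qpos"].round(3))
for f in(1,0):
  for z in(.022,.015,.01,.005,0,-.003):
    for dt in (0,.02,-.02):
        T=J@pose([0,0,0],Ro.from_euler("y",dt).as_matrix())
        P=(J@np.r_[-.03,0,z,1])[:3]; Q=grasp(T,np.zeros(3),f)[1]; P=P-T[:3,2]*G
        q=robot.inverse_kinematics(P,Q); print(f,z,dt,None if q is None else q.round(2))
q=robot.inverse_kinematics(*grasp(J,np.array([.028,0,-.018]),1)); print("bar",q)
q=robot.inverse_kinematics(*grasp(J,np.array([.028,0,-.018]),0)); print("bar",q)
E
```

```text
[-0.154  0.346  0.291  2.274 -1.325  0.213 -0.068]
1 0.022 0 [-0.15  0.35  0.29  2.27 -1.33  0.21 -0.07]
1 0.022 0.02 [-0.21  0.35  0.35  2.26 -1.22  0.24 -0.19]
1 0.022 -0.02 [-0.92  0.89  1.36  2.31  4.53  0.95  0.1 ]
1 0.015 0 [-0.14  0.36  0.27  2.27 -1.38  0.21 -0.01]
1 0.015 0.02 [-0.19  0.37  0.33  2.26 -1.26  0.23 -0.14]
1 0.015 -0.02 [-0.91  0.92  1.35  2.3   4.51  0.98  0.11]
1 0.01 0 [-0.91  0.94  1.35  2.29  4.53  0.99  0.07]
1 0.01 0.02 [-0.18  0.38  0.31  2.25 -1.29  0.22 -0.11]
1 0.01 -0.02 [-0.91  0.95  1.35  2.3   4.49  0.99  0.11]
1 0.005 0 [-0.91  0.97  1.35  2.28  4.51  1.    0.08]
1 0.005 0.02 [-0.16  0.39  0.29  2.25 -1.32  0.22 -0.08]
1 0.005 -0.02 [-0.91  0.97  1.35  2.3   4.47  1.01  0.11]
1 0 0 [-0.91  0.99  1.35  2.28  4.49  1.02  0.08]
1 0 0.02 [-0.14  0.4   0.27  2.24 -1.36  0.21 -0.05]
1 0 -0.02 [-0.91  1.    1.35  2.29  4.46  1.03  0.11]
1 -0.003 0 [-0.9   1.    1.35  2.28  4.49  1.03  0.08]
1 -0.003 0.02 [-0.14  0.41  0.26  2.24 -1.38  0.21 -0.03]
1 -0.003 -0.02 [-0.9   1.01  1.35  2.29  4.45  1.04  0.11]
0 0.022 0 [ 0.86  0.49 -0.88  2.24  1.27  0.25 
[... 436 characters left out ...]
5  1.5   0.25  0.42]
0 0.005 0 [ 0.84  0.54 -0.87  2.23  1.42  0.28  0.5 ]
0 0.005 0.02 [ 0.84  0.54 -0.87  2.22  1.32  0.29  0.6 ]
0 0.005 -0.02 [ 0.84  0.54 -0.87  2.25  1.54  0.26  0.39]
0 0 0 [ 0.84  0.55 -0.87  2.23  1.46  0.28  0.47]
0 0 0.02 [ 0.83  0.56 -0.87  2.21  1.36  0.3   0.57]
0 0 -0.02 [ 0.84  0.55 -0.86  2.24  1.58  0.27  0.36]
0 -0.003 0 [ 0.83  0.56 -0.87  2.23  1.48  0.29  0.45]
0 -0.003 0.02 [ 0.83  0.57 -0.87  2.21  1.38  0.3   0.55]
0 -0.003 -0.02 [ 0.83  0.56 -0.86  2.24  1.6   0.27  0.34]
bar [-0.25696741  0.4234218   0.38721802  2.13901234 -1.13893237  0.27371018
 -0.31069634]
bar [ 0.61853764  0.48407168 -0.65304205  2.11127352  0.89811024  0.22922651
  0.961533  ]
```

```bash
cat > s5.py <<'E'
from s4 import *
T=J@pose([0,0,0],Ro.from_euler("y",.02).as_matrix())
Q=grasp(T,np.zeros(3),1)[1]
def got(x,y,z,**k): return robot.servo_line((J@np.r_[x,y,z,1])[:3]-T[:3,2]*G,Q,**k)
if __name__=="__main__":
    got(-.03,0,.02,velocity=.05); print(tz().round(4))
    print(got(-.03,0,-.003,velocity=.03,force_limit=10)); robot.wait(.1); o("seat"); print(tz().round(4))
E
python3 s5.py
```

```text
[-0.0293  0.0002  0.0204]
True
seat 20.16 [ 0.5958 -0.0413  0.0517] [ 0.8 -0.6  1.5] 0.0138 40.0 [-0.15  0.4   0.28  2.24 -1.36  0.21 -0.04]
[-0.0314  0.      0.    ]
```

```bash
cat > s6.py <<'E'
from s5 import *
eoat.move_gripper(.09); robot.wait(.2); o("rel")
got(-.03,0,.09,velocity=.15); o("up")
p=robot.get_obs()["ee_pos"]; robot.servo_line(p+[-.1,.1,.1],velocity=.25); o("off")
for n in("side","top"): cv2.imwrite(f"pics/{n}6.png",viewer.snapshot(n)[:,:,::-1])
a,b=cv2.imread("pics/side6.png"),cv2.imread("pics/top6.png")
cv2.imwrite("pics/c6.png",np.hstack([cv2.resize(a[160:340,250:430],(400,400)),cv2.resize(b[160:300,250:390],(400,400))]))
E
python3 s6.py
```

```text
rel 21.63 [ 0.5948 -0.0409  0.051 ] [ 0.3 -0.2 -0.1] 0.0902 0.0 [-0.15  0.4   0.28  2.25 -1.36  0.21 -0.04]
up 22.38 [ 0.555  -0.0463  0.1316] [ 0.2  1.4 -0. ] 0.09 0.0 [-0.48  0.19  0.65  2.3  -0.82  0.33 -0.56]
off 24.38 [0.455  0.0534 0.2313] [-1.   0.2  0.3] 0.0897 0.0 [-0.68 -0.28  0.4   2.39  0.31  0.57 -1.92]
```

View pics/c6.png

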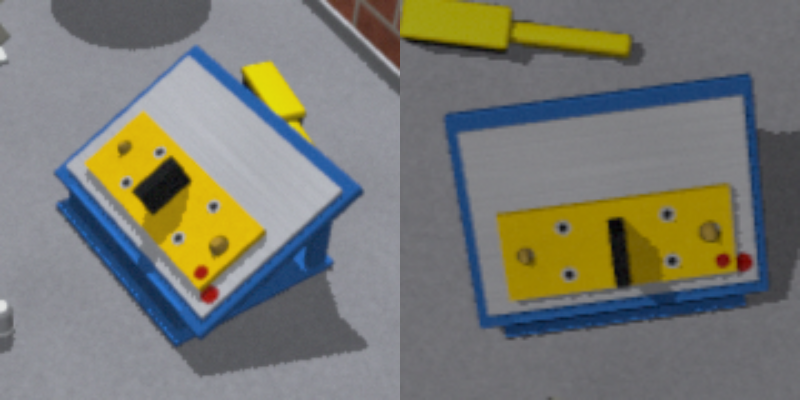

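Both views show the template seated, with the brass pins standing through the holes and the red dots side by side (top crop (722,260) and (743,262)). Next I'll measure its exact pose and pick the bar.

```bash
cat > s7.py <<'E'
from s5 import *
R={}
for n,roi in(("side",(280,200,375,298)),("top",(280,220,382,268))):
    im=cv2.imread(f"pics/{n}6.png")[:,:,::-1].copy(); H=hsv(im).astype(int); x0,y0,x1,y1=roi
    h,s,v=[H[y0:y1,x0:x1,i] for i in range(3)]; yel=(h>20)&(h<34)&(s>170); t=.85*np.percentile(v[yel],60)
    m=cv2.morphologyEx((yel&(v>t)).astype(np.uint8),cv2.MORPH_OPEN,np.ones((2,2)))
    R[n]=quad(np.concatenate([c for c in cnts(m) if len(c)>20])+[x0,y0])
b=min(range(4),key=lambda r:sum(tri(a,c)[1] for a,c in zip(R["side"],np.roll(R["top"],r,0))))
X=[tri(a,c) for a,c in zip(R["side"],np.roll(R["top"],b,0))]
L=np.array([(np.linalg.inv(J)@np.r_[x[0],1])[:3] for x in X]); print(L.round(4),"gap",[round(x[1],4) for x in X],"mean",L.mean(0).round(4))
for yaw in(-91.05,88.95):
    B=pose([.438,.3353,0],Z(np.radians(yaw)))
    for z in(.08,-.019): q=robot.inverse_kinematics(*grasp(B,np.array([0,0,z]),1)); print(yaw,z,None if q is None else q.round(2))
E
python3 s7.py
```

```text
[[ 0.0637  0.053   0.0257]
 [ 0.0456 -0.116   0.057 ]
 [-0.072  -0.0898 -0.0028]
 [-0.0686  0.0941  0.0133]] gap [np.float64(0.1221), np.float64(0.0486), np.float64(0.0097), np.float64(0.001)] mean [-0.0078 -0.0147  0.0233]
-91.05 0.08 [ 0.2   0.89 -1.3   1.88  0.95  1.17  1.67]
-91.05 -0.019 [ 0.19  1.14 -1.31  1.91  1.23  1.2   1.52]
88.95 0.08 [-1.19  0.51  0.62  1.92 -0.39  0.83 -0.38]
88.95 -0.019 [-0.98  0.63  0.35  1.95 -0.36  0.62 -0.41]
```

```bash
cat > s8.py <<'E'
from s1 import *
B=pose([.438,.3353,0],Z(np.radians(88.95)))
robot.movep(*grasp(B,np.array([0,0,.12]),1)); o("above")
robot.servo_line(grasp(B,np.array([0,0,.03]),1)[0],velocity=.2)
print(robot.servo_line(grasp(B,np.array([0,0,-.019]),1)[0],velocity=.06,force_limit=8)); s=o("down")
eoat.move_gripper(0.0,40); s=o("grip")
robot.servo_line(s["ee_pos"]+[0,0,.2],velocity=.2); o("lift")
P,Q=grasp(J,np.array([.05,0,.06]),1); print("ik",robot.inverse_kinematics(P,Q))
for n in("side","top"): cv2.imwrite(f"pics/{n}8.png",viewer.snapshot(n)[:,:,::-1])
E
python3 s8.py
```

```text
above 25.84 [0.4384 0.3342 0.1201] [0.8 0.4 0.2] 0.09 0.0 [-1.25  0.46  0.69  1.9  -0.37  0.91 -0.4 ]
False
down 27.41 [ 0.4383  0.3354 -0.0188] [ 0.9 -0.3  0.6] 0.0899 0.0 [-1.12  0.67  0.54  1.96 -0.54  0.66 -0.26]
grip 28.57 [ 0.438   0.3353 -0.019 ] [0.7 0.4 0.3] 0.0136 40.0 [-1.12  0.67  0.54  1.96 -0.54  0.66 -0.26]
lift 29.73 [0.4371 0.3348 0.1798] [ 0.4  1.3 -2.5] 0.0139 40.0 [-1.29  0.38  0.74  1.85 -0.3   1.03 -0.45]
ik [-0.72313063  0.34837904  0.94445789  2.14185529 -0.98229072  0.48784317
 -0.48988208]
```

View pics/side8.png

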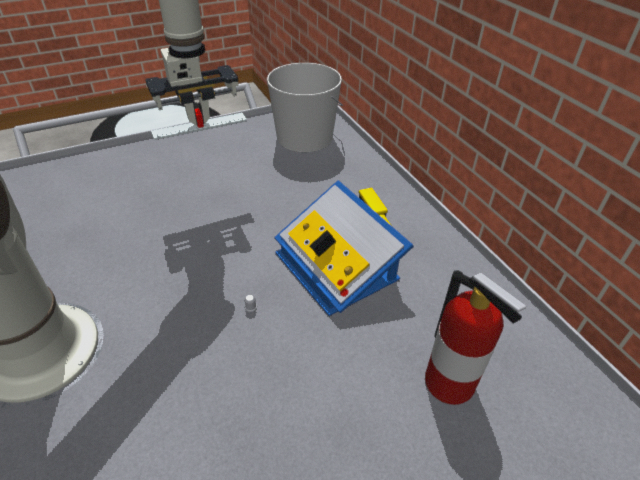

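The side view shows the bar held clear at (199,117), with the template still seated. Now the placing move.

```bash
cat > s9.py <<'E'
from s1 import *
G=.019
tz=lambda: ((np.linalg.inv(J)@np.r_[robot.get_obs()["ee_pos"],1])[:3]+[0,0,G]).round(4)
go=lambda x,y,z,**k: robot.servo_line(grasp(J,np.array([x,y,z-G]),1)[0],**k)
if __name__=="__main__":
    robot.movep(*grasp(J,np.array([.045,0,.1-G]),1)); o("pre")
    go(.038,0,.02,velocity=.12); print(tz())
    print(go(.038,0,-.004,velocity=.03,force_limit=5)); robot.wait(.05); o("plate"); z=tz(); print(z)
    print(go(.018,0,z[2]+.0003,velocity=.02,force_limit=5)); robot.wait(.05); o("edge"); print(tz())
    for n in("side","top"): cv2.imwrite(f"pics/{n}9.png",viewer.snapshot(n)[:,:,::-1])
    a,b=cv2.imread("pics/side9.png"),cv2.imread("pics/top9.png")
    cv2.imwrite("pics/c9.png",np.hstack([cv2.resize(a[160:340,250:430],(400,400)),cv2.resize(b[160:300,250:390],(400,400))]))
E
python3 s9.py
```

```text
pre 31.33 [ 0.6171 -0.0362  0.1743] [ 1.3 -0.2 -1.9] 0.014 40.0 [-0.87  0.34  1.11  2.16 -0.98  0.54 -0.49]
[0.0383 0.0001 0.0201]
True
plate 32.84 [ 0.657  -0.0326  0.0828] [-1.2 -1.4  3.8] 0.0138 40.0 [-0.57  0.52  0.78  2.13 -1.36  0.45 -0.17]
[0.0377 0.0002 0.    ]
True
edge 33.5 [ 0.6465 -0.0336  0.0772] [-0.4  0.3  2.1] 0.0139 40.0 [-0.53  0.5   0.73  2.15 -1.37  0.42 -0.13]
[0.0258 0.0006 0.0001]
```

View pics/c9.png

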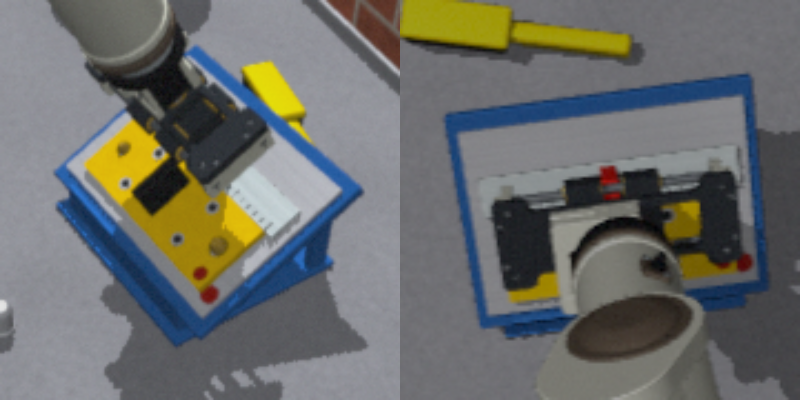

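The crop shows the bar lying against the template's upper edge. The stop at x 25.8 mm agrees with contact at about 26.6 mm. I'll release and check.

```bash
cat > s10.py <<'E'
from s9 import *
eoat.move_gripper(.09); robot.wait(.2); o("rel")
t=tz(); go(t[0],0,.1,velocity=.15)
p=robot.get_obs()["ee_pos"]; robot.servo_line(p+[-.1,.1,.08],velocity=.25); o("off")
for n in("side","top"): cv2.imwrite(f"pics/{n}10.png",viewer.snapshot(n)[:,:,::-1])
a,b=cv2.imread("pics/side10.png"),cv2.imread("pics/top10.png")
cv2.imwrite("pics/c10.png",np.hstack([cv2.resize(a[160:340,250:430],(400,400),interpolation=cv2.INTER_CUBIC),cv2.resize(b[160:300,250:390],(400,400),interpolation=cv2.INTER_CUBIC)]))
for x in(.045,.009):
  for y in(-.11,.11): X=(J@np.r_[x,y,.006,1])[:3]; print(x,y,(proj("side",X)-[250,160])*400/180,(proj("top",X)-[250,160])*400/140+[400,0])
E
python3 s10.py
```

```text
rel 35.08 [ 0.6473 -0.0337  0.0777] [ 0.5 -0.1 -0.4] 0.0903 0.0 [-0.53  0.5   0.73  2.15 -1.37  0.42 -0.13]Traceback (most recent call last):
  File "s10.py", line 4, in <module>
    p=robot.get_obs()["ee_pos"]; robot.servo_line(p+[-.1,.1,.08],velocity=.25); o("off")
                                 ~~~~~~~~~~~~~~~~^^^^^^^^^^^^^^^^^^^^^^^^^^^^^
host.PlanningError: the arm cannot follow that straight line within its joint ranges
```

```bash
sed -i '2,3d' s10.py; sed -i '1a robot.movep(*grasp(pose([.438,.3353,0],Z(np.radians(88.95))),np.array([0,0,.2]),1)); o("off")' s10.py; python3 s10.py | grep -v "^rel" 
```

```text
off 37.39 [0.4389 0.3334 0.1999] [-0.1 -0.4 -0.4] 0.0901 0.0 [-1.4   0.4   0.89  1.83 -0.35  1.08 -0.4 ]
off 38.18 [0.34   0.4315 0.2793] [-0.4 -0.6  0.1] 0.09 0.0 [-1.69  0.3   0.91  1.74 -0.25  1.23 -0.74]
0.045 -0.11 [299.82159892 210.04156391] [734.49511234 143.15857429]
0.045 0.11 [162.87357351  82.49472673] [475.33130461 177.37654317]
0.009 -0.11 [270.05885003 236.94828887] [737.92939935 182.95721661]
0.009 0.11 [136.58586763 105.98443028] [481.83439808 216.80860208]
```

View pics/c10.png

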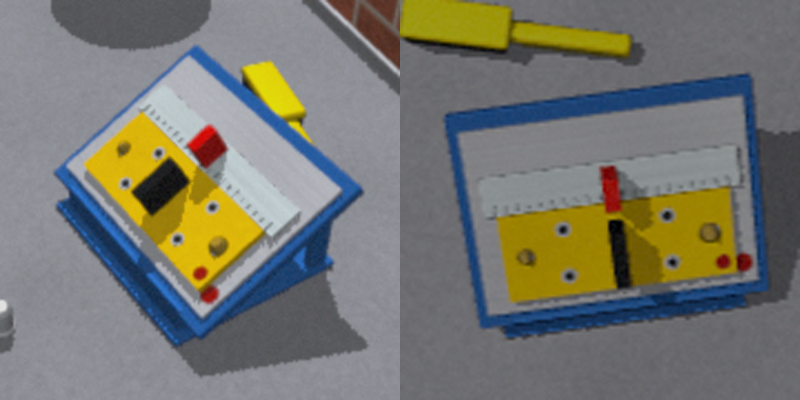

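```bash
python3 - <<'E'
from h import *
im=cv2.imread("pics/top10.png")[:,:,::-1].astype(np.float32)
for y in(-.09,-.06,.05,.09):
    r=[]
    for x in np.arange(-.004,.054,.0025):
        q=proj("top",(J@np.r_[x,y,.006,1])[:3]); r.append(cv2.getRectSubPix(im,(1,1),tuple(map(float,q)))[0,0].astype(int).tolist())
    print(y,[f"{round(x*1e3,1)}:{a[0]},{a[2]}" for x,a in zip(np.arange(-.004,.054,.0025),r)])
E
```

```text
-0.09 ['-4.0:156,0', '-1.5:156,0', '1.0:158,0', '3.5:156,0', '6.0:149,0', '8.5:141,91', '11.0:134,135', '13.5:118,124', '16.0:117,123', '18.5:130,137', '21.0:139,146', '23.5:138,145', '26.0:137,143', '28.5:138,144', '31.0:139,146', '33.5:140,146', '36.0:141,148', '38.5:138,145', '41.0:138,144', '43.5:135,139', '46.0:115,118', '48.5:127,130', '51.0:129,133', '53.5:128,131']
-0.06 ['-4.0:157,1', '-1.5:156,0', '1.0:157,0', '3.5:157,4', '6.0:152,9', '8.5:116,60', '11.0:136,140', '13.5:112,119', '16.0:132,137', '18.5:138,144', '21.0:141,148', '23.5:139,145', '26.0:135,141', '28.5:135,141', '31.0:136,143', '33.5:138,145', '36.0:139,145', '38.5:138,145', '41.0:137,144', '43.5:126,132', '46.0:120,124', '48.5:124,128', '51.0:125,129', '53.5:126,129']
0.05 ['-4.0:154,24', '-1.5:158,3', '1.0:157,3', '3.5:157,0', '6.0:148,8', '8.5:115,57', '11.0:128,133', '13.5:123,128', '16.0:114,119', '18.5:136,142', '21.0:136,144', '23.5:134,142', '26.0:134,141', '28.5:136,142', '31.0:136,143', '33.5:135,142', '36.0:134,142', '38.5:135,142', '41.0:136,142', '43.5:122,127', '46.0:120,123', '48.5:128,131', '51.0:129,133', '53.5:129,133']
0.09 ['-4.0:155,0', '-1.5:156,0', '1.0:156,0', '3.5:157,0', '6.0:155,4', '8.5:131,80', '11.0:125,125', '13.5:124,129', '16.0:125,131', '18.5:136,142', '21.0:138,144', '23.5:137,143', '26.0:137,144', '28.5:138,144', '31.0:137,144', '33.5:137,144', '36.0:138,144', '38.5:138,144', '41.0:136,144', '43.5:121,127', '46.0:114,118', '48.5:128,132', '51.0:128,131', '53.5:129,132']
```

```bash
python3 -c "
from cell import robot, viewer, eoat, finish_job
print(finish_job())"
```

```text
the job is handed in; nothing more can be done
None
```

The template is seated on both pins with its red dot beside the stand's, and the straightedge lies flush along its upper edge with no measurable gap. Both are let go, and I handed the job in with about 38 s of the 64 s used; the hand-in returned no verdict.

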